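# Hold a bayonet transport cap at its vent position

## Robot

A 6-joint arm with a two-finger parallel gripper is mounted at the origin on the work surface. World frame = base frame: x ahead of the robot, y to its left, z up, the work surface at z = 0. Lengths are in mm, angles in degrees, forces in N, time in s.
With the tool pointing down it reaches from about 350 to 850 mm from the base axis. Payload 8.1 kg.
Tool frame: the origin (TCP) lies midway between the tips of the shut fingers; the grasp point (between the pads) lies 19 mm behind it (r.tcp_to_grasp is the distance from the TCP to the grasp point, in mm); z points along the fingers, y is the direction in which the jaws open and shut (so a half turn about z gives the same grasp; the last joint's range is limited). The gripper opens to 85 mm and grips with 20 to 120 N. Pads are 22 mm wide; open, the fingers measure 114 mm over their backs; the gripper's body (76 mm by 85 mm) begins 54 mm behind the grasp point. The pads swing forward as they close: fully open they stand 13 mm farther back than shut.
Start: joints at [71.425, 7.471, 85.268, -0, 87.261, -4.893], TCP at [141.9, 582.984, 231.292] pointing down, gripper open.
Joint ranges: [-169.43, 169.43], [-51.17, 129.36], [1.28, 143.12], [-76.62, 256.62], [0, 156.53], [-152.29, 152.29]. Speed limits (degrees/s): [136.94, 136.94, 159.86, 180, 180, 180].

## Interface

Orientations are given as [roll, pitch, yaw] about the fixed x, y, z axes, in that order (R = Rz(yaw) Ry(pitch) Rx(roll)).
In Python, from bench import r gives the robot as it stands.
- The arm moves only by the tool jog_arm, never from a script. Its argument "targets" is a list of rows, each a list of 7 numbers: the shift along the tool's x, y, z in m, then the turn, a rotation vector about the tool's x, y, z in rad, then the closure, from 0 (fully open) to 1 (shut). In form: [[dx, dy, dz, wx, wy, wz, claw], ...]. A call has 1 to 5 rows; each row is the pose to reach, as a shift and turn from the pose commanded when the call began, along the tool's axes at that moment; what a row does not reach only later rows make up. A row lasts 1/12 s, in which the tool goes at most 41.7 mm and 7.16 degrees, less where a joint would pass 70% of its speed; a pose out of reach is approached as far as the arm can. A call with a gripper value outside its range is refused whole. The fingers move at their own pace and stop on an object; "newtons" is the grip in N (left out, the last holds). Time passes only in rows, so rows that repeat a pose let the fingers close. It gives the time, the measured TCP pose, the force and the opening at its end, in the units of the state.
- r.sense(): the state, without advancing time (a new reading comes with each control period).
- r.snapshot(name): name is "scene" or "top"; returns a dict with "pixels" (480x640x3 uint8, red, green, blue), "fx", "fy", "cx", "cy" (pixels), "origin" and "attitude" of the camera in the world. Camera axes: x right, y down, z forward; pixel columns grow to the right and rows downward; lengths in mm; the calibration is good to about 2 mm. A picture is of the moment at which its call begins. There is no depth.
- r.hand_in(): hands the job in, once; it reports no verdict.
The state is a dict: "time": time; "joint_pos": joint angles; "qd": joint speeds; "joint_efforts": joint torques, N m; "tool_pos": TCP position; "tcp_rot": TCP orientation; "ft_force": force on the tool from outside, world axes, zero at the start; "wrist_torque": the same for the moment, N m; "finger_gap": finger opening in mm.
Only numpy, scipy, OpenCV 4.12 (cv2) and the standard library are available. Lean on these libraries where they do the work, as an engineer would, in place of code of your own. Each camera call takes 0.05 s, during which the arm holds its last target.

## Task

Close the one open port in the black slab in the crate: pick up the loose bayonet cap by its bar handle, push it in until you feel its disc land flat on the port's rim, then turn it clockwise (seen from above) half-way to its lock, about 45 degrees, so that it is caught but still vents; do not turn it on into the lock click. A spring turns it back if you let go, so finish holding the cap by its handle there, pushed flat, and leave the other things on the bench where they are.

Things in the scene. Friction and masses are not known exactly. Their poses are not given: they have to be found in the camera images.
- cap: the loose aluminium bayonet cap on the bench. Disc 80 mm across, 6 mm thick; origin at the centre of the disc's underside, z up. On the disc, centred, a bar handle 56 mm along the cap's x, 16 mm along y, its top 39 mm above the origin. Below, a round spigot 46 mm across, 22 mm long, tapering to a flat foot on which it stands upright. About 0.18 kg (0.13 to 0.25)
- cap_lug (a point): outer end of one of the cap's two equal lugs. They stick out of the spigot along the cap's +x and -x, in line with the bar handle: 66 mm over both, 8 mm wide, 8 to 15 mm below the disc's underside. So the cap is the same after a half turn
- open_port: the open port, a fixed aluminium flange in one of the slab's four holes. Origin at the centre of its mouth on the flange's upper face (where the cap's disc lands), 61 mm above the bench; z up. Round opening 52 mm across; two notches along its +x and -x, 17 mm wide, 69 mm over both, let the lugs through when the bar lies along the port's x, either way round. Floor 28 mm down
- port_notch (a point): outer end of the notch at the port's +x. Flange 6 mm thick. Once the disc lies on it the cap turns clockwise from above, its lugs passing below the flange with 2 mm of up-and-down play; a stop prevents the other direction. Resistance of the click is felt from about 55 degrees, the lock is passed at about 87 degrees
- latch_ring (a joint): turn of the sprung ring inside the open port, rad, 0 at rest, growing clockwise from above, up to 1.5. The cap's lugs meet it after about 9 degrees (0.16 rad) and push it along, so the cap's turn from the notches is this value plus about 0.16. It pushes back with 0.05 N m at first and about 0.13 N m at 45 degrees
- crate: wooden crate 312 x 312 mm, 68 mm tall, fixed; origin under its centre on the bench. It holds a black slab, top 60 mm above the bench, with holes at +-65 mm along its x and y. Any one of the four is the open port (turned up to 0.5 rad against the crate); the other three are closed by fixed caps with the same bar handles, tops 100 mm above the bench
- push_plug: bystander: black plastic push-in plug with a round knob and no lugs, disc 92 mm across, 44 mm tall; does not belong to the ports
- tape_roll: bystander: cardboard core ring, 96 mm across, 45 mm tall
- glue_jar: bystander: jar, 70 mm across, 100 mm tall
- screwdriver: bystander: screwdriver lying on the bench
- offcut: bystander: plywood offcut 160 x 70 x 24 mm
- brush: bystander: brush lying on the bench
- foam_block: bystander: white foam block 110 x 80 x 50 mm
There are look-alikes about, which are no part of the job. What is shaped like the cap but pink or yellow is not meant.

How it is judged:
By the outcome, as a careful person would: the job done as asked, in the order asked, and still so for the second after the job is handed in, while the arm keeps its last pose, push and grip.
It also fails if it takes over 58 s, if anything falls off the work surface, if the arm or the gripper's body presses on something with over 40 N, if the wrist force passes 120 N, or if a joint passes its speed limit or range.

## Working session

There is one attempt and no reset: what is moved stays moved. The work goes in short steps, Python scripts to look and compute and a tool call to move; the robot and the scene stay as the last step left them, time stands still between calls to the robot, and variables do not carry over. Pictures are saved under pics/ and viewed, and the job is handed in when it is done.

Besides the shell and the picture viewer there is one more tool, called after "Emit:" as name([rows], argument=value, ...), one row to a line, values as JSON. jog_arm: Moves the arm, as the interface text tells. Its arguments: {"type":"object","properties":{"targets":{"type":"array","items":{"type":"array","items":{"type":"number"}}},"newtons":{"type":"number"}},"required":["targets"]}

```bash
ls; mkdir -p pics
python3 - <<'E'
from bench import r
import cv2,json
print(r.sense())
for n in("scene","top"):
    s=r.snapshot(n); cv2.imwrite(f"pics/{n}0.png",s["pixels"][:,:,::-1]); print({k:v for k,v in s.items() if k!="pixels"})
E
```

```text
pics
{'time': 0.0, 'joint_pos': array([ 7.14233434e+01,  7.51365275e+00,  8.53303540e+01,  1.90783102e-03,
        8.72606114e+01, -4.89215325e+00]), 'qd': array([ 0.00568863,  0.08203407, -0.0661104 , -0.07536058,  0.00898514,
       -0.04401519]), 'joint_efforts': array([-7.26636681e-04, -5.69395530e+01, -5.00545192e+01, -1.81234386e-04,
        1.50464906e-02, -2.29896324e-05]), 'tool_pos': array([141.72719971, 582.45682651, 230.24929427]), 'tcp_rot': array([-1.79895925e+02, -1.08204187e-02,  1.66315394e+02]), 'ft_force': array([-0.73329524,  0.23516535, -0.70216798]), 'wrist_torque': array([-0.08560965, -0.03510909, -0.03899506]), 'finger_gap': 85.10266328979102}
{'fx': 435.948923641659, 'fy': 435.948923641659, 'cx': 314.05032889708696, 'cy': 234.34202044379023, 'origin': array([ 891.87465537,  673.16764987, 1086.49851004]), 'attitude': array([-1.40316878e+02, -1.16984601e-01,  1.46369529e+02])}
{'fx': 443.06050455956057, 'fy': 443.06050455956057, 'cx': 323.87277259722106, 'cy': 239.2677501783465, 'origin': array([ 331.02462099,  -46.35056032, 1441.65267462]), 'attitude': array([-174.89464983,    0.83393664,  -90.14176739])}
```

View pics/scene0.png

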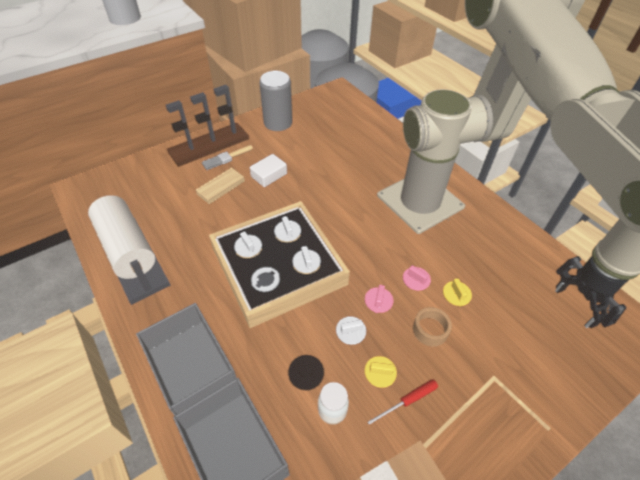

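View pics/top0.png

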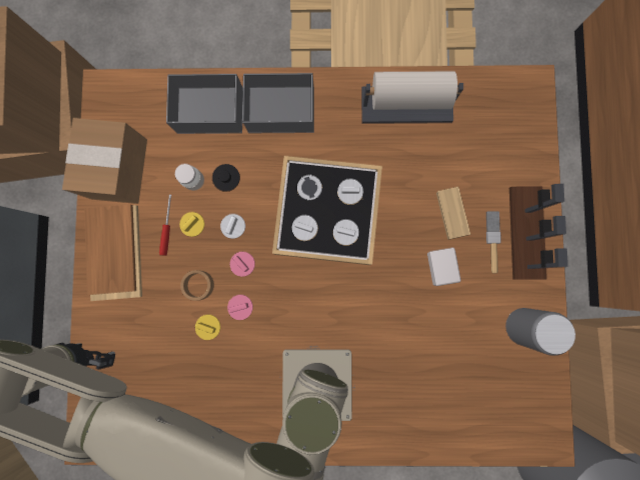

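Top view: the silver cap is at about (233,226) and the open port at about (310,187), the far-left hole. In the scene view they are at (351,330) and (265,279). Next I'll zoom in on both.

```bash
cat > h.py <<'E'
import numpy as np,cv2
from scipy.spatial.transform import Rotation as R
def Rm(a): return R.from_euler('xyz',a,degrees=True).as_matrix()
def ray(s,u,v,z):
    d=Rm(s["attitude"])@np.array([(u-s["cx"])/s["fx"],(v-s["cy"])/s["fy"],1]); o=np.array(s["origin"])
    return o+d*(z-o[2])/d[2]
def proj(s,P):
    c=(np.asarray(P,float)-s["origin"])@Rm(s["attitude"])
    return np.stack([s["fx"]*c[...,0]/c[...,2]+s["cx"],s["fy"]*c[...,1]/c[...,2]+s["cy"]],-1)
def crop(s,u,v,h,k,f):
    p=s["pixels"][v-h:v+h,u-h:u+h,::-1]
    return cv2.resize(p,None,fx=k,fy=k,interpolation=cv2.INTER_CUBIC)
E
python3 - <<'E'
from bench import r
from h import *
t=r.snapshot("top"); s=r.snapshot("scene")
a=np.vstack([np.hstack([crop(t,233,226,20,7,0),crop(t,310,187,20,7,0)]),np.hstack([crop(s,351,330,20,7,0),crop(s,265,279,20,7,0)])])
cv2.imwrite("pics/crops.png",a)
print(ray(t,233,226,6+22),ray(s,351,330,28),ray(t,310,187,61),ray(s,265,279,61))
E
```

```text
[501.41056403 266.62708639  28.        ] [505.21692697 273.87741562  28.        ] [620.62061499  16.92385845  61.        ] [624.55392611  25.6268378   61.        ]
```

View pics/crops.png

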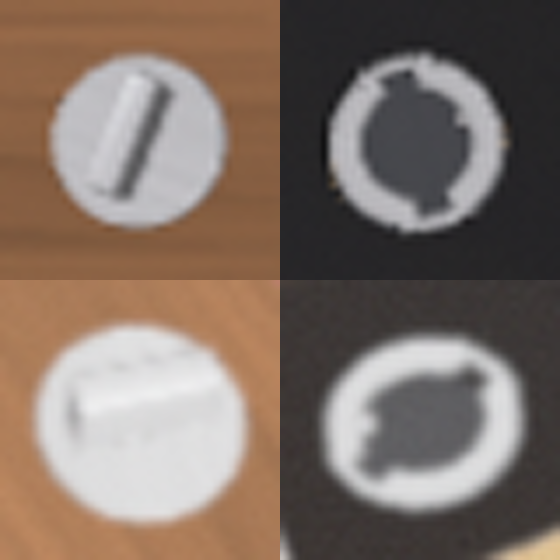

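```bash
cat > m.py <<'E'
from bench import r
from h import *
from scipy.optimize import least_squares
S={n:r.snapshot(n) for n in("top","scene")}
th=np.linspace(0,2*np.pi,90)
def mask(s,u,v,h,kind):
    p=s["pixels"][v-h:v+h,u-h:u+h].astype(float)
    p=cv2.resize(p,None,fx=8,fy=8,interpolation=cv2.INTER_LINEAR)
    mx,mn=p.max(2),p.min(2)
    if kind=='cap': m=mn   # blue channel high for silver, low for wood
    else: m=mn
    bg,fg={'cap':(75,190),'port':(40,190)}[kind]
    mm=(m>(bg+fg)/2).astype(np.uint8)
    cs,_=cv2.findContours(mm,cv2.RETR_EXTERNAL,cv2.CHAIN_APPROX_NONE)
    c=max(cs,key=cv2.contourArea); c=cv2.convexHull(c)
    M=cv2.moments(c)
    pt=np.array([M["m10"],M["m01"]])/M["m00"]
    return (pt+.5)/8-.5+[u-h,v-h], M["m00"]/64
def sil(s,x,y,z0,z1,rad):
    P=np.concatenate([np.stack([x+rad*np.cos(th),y+rad*np.sin(th),0*th+z],-1) for z in(z0,z1)])
    c=cv2.convexHull(proj(s,P).astype(np.float32)); M=cv2.moments(c)
    return np.array([M["m10"],M["m01"]])/M["m00"],M["m00"]
for n,kind,u,v,z0,z1 in[("top",'cap',233,226,22,28),("scene",'cap',351,330,22,28),("top",'port',310,187,60,61),("scene",'port',265,279,60,61)]:
    s=S[n]; c,a=mask(s,u,v,20,kind)
    g=ray(s,u,v,z1)[:2]
    f=least_squares(lambda q:sil(s,q[0],q[1],z0,z1,40)[0]-c,g,diff_step=1e-3)
    print(n,kind,c.round(2),round(a),round(sil(s,*f.x,z0,z1,40)[1]),f.x.round(1))
# crate corners
E
python3 m.py
```

```text
top cap [232.32 225.69] 471 489 [502.8 269.4]
scene cap [350.66 330.05] 706 669 [504.6 271.7]
top port [309.01 187.04] 478 496 [620.7  20.1]
scene port [265.03 278.93] 578 534 [623.8  24.5]
```

```bash
cat > fit.py <<'E'
from m import *
from scipy.optimize import minimize
def wgrid(s,u,v,h,z,k=4):
    q=(np.arange(2*h*k)+.5)/k-.5
    U,V=np.meshgrid(u-h+q,v-h+q)
    d=np.stack([(U-s["cx"])/s["fx"],(V-s["cy"])/s["fy"],np.ones_like(U)],-1)@Rm(s["attitude"]).T
    o=np.array(s["origin"]); t=(z-o[2])/d[...,2]
    return o[0]+d[...,0]*t,o[1]+d[...,1]*t
def fitport(n,u,v,g):
    s=S[n];h=16;k=4
    X,Y=wgrid(s,u,v,h,61,k)
    im=s["pixels"][v-h:v+h,u-h:u+h].astype(float).mean(2)
    def model(q):
        a=np.deg2rad(q[2]);x=(X-q[0])*np.cos(a)+(Y-q[1])*np.sin(a);y=-(X-q[0])*np.sin(a)+(Y-q[1])*np.cos(a)
        rr=np.hypot(x,y)
        hole=(rr<26)|((np.abs(x)<34.5)&(np.abs(y)<8.5))
        m=np.stack([(rr<40)&~hole,hole,rr>=40],-1).astype(np.float32)
        m=cv2.GaussianBlur(m,(0,0),2.0)
        m=m.reshape(2*h,k,2*h,k,3).mean((1,3))
        A=m.reshape(-1,3);c,*_=np.linalg.lstsq(A,im.ravel(),rcond=None)
        return A@c-im.ravel()
    best=min((minimize(lambda q:(model(q)**2).mean(),[g[0],g[1],a],method="Nelder-Mead",options=dict(initial_simplex=[[g[0],g[1],a],[g[0]+3,g[1],a],[g[0],g[1]+3,a],[g[0],g[1],a+8]])) for a in(-20,0,13,30)),key=lambda f:f.fun)
    return best.x.round(1),best.fun
if __name__=="__main__":
    print(fitport("top",309,187,(620,20)),fitport("scene",265,279,(623,24)))
    # cap overlay
    out=[]
    for n,u,v,g in[("top",232,226,(502.8,269.4)),("scene",351,330,(504.6,271.7))]:
        s=S[n]; row=[]
        for ang in(None,-12,-16,-20,-24):
            k=14;h=14
            p=crop(s,u,v,h,k,0)
            if ang is not None:
              a=np.deg2rad(ang)
              P=np.array([[x,y,61] for x,y in((-28,-8),(28,-8),(28,8),(-28,8))],float)
              P[:,:2]=P[:,:2]@np.array([[np.cos(a),np.sin(a)],[-np.sin(a),np.cos(a)]])+g
              q=((proj(s,P)-[u-h,v-h]+.5)*k).astype(np.int32)
              cv2.polylines(p,[q],True,(0,0,255),1)
            row.append(cv2.resize(p,None,fx=.4,fy=.4,interpolation=cv2.INTER_AREA) )
        out.append(np.hstack(row))
    cv2.imwrite("pics/ov.png",np.vstack(out))
E
python3 fit.py
```

```text
top cap [232.32 225.69] 471 489 [502.8 269.4]
scene cap [350.66 330.05] 706 669 [504.5 271.7]
top port [309.01 187.04] 478 496 [620.7  20.1]
scene port [265.03 278.93] 579 534 [623.8  24.5]
(array([620.6,  20.1,  15.1]), np.float64(67.63026464038195)) (array([623.7,  24.8,  15.2]), np.float64(245.99487549668498))
```

View pics/ov.png

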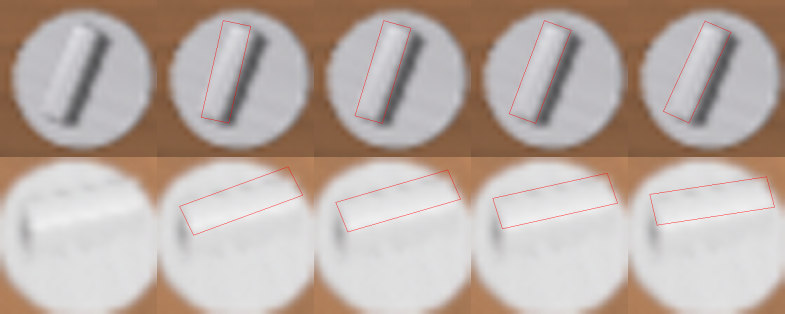

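Emit:
jog_arm([
  [-0.034,-0.0174,0,0,0,0.022,0],
  [-0.068,-0.0348,0,0,0,0.044,0],
  [-0.102,-0.0522,0.01,0,0,0.066,0],
  [-0.136,-0.0696,0.02,0,0,0.088,0],
  [-0.17,-0.087,0.03,0,0,0.11,0],
], newtons=40)

```text
time: 0.82
tool_pos: [287.6, 457.2, 201.3]
tcp_rot: [179.9, 0.0, 160.0]
ft_force: [0.5, 0.2, -1.0]
finger_gap: 85.3
```

Emit:
jog_arm([
  [-0.036,-0.0137,0.014,0,0,0,0],
  [-0.072,-0.0274,0.028,0,0,0,0],
  [-0.108,-0.0411,0.042,0,0,0,0],
  [-0.144,-0.0548,0.056,0,0,0,0],
  [-0.18,-0.0685,0.07,0,0,0,0],
])

```text
time: 1.23
tool_pos: [433.5, 330.9, 131.0]
tcp_rot: [180.0, 0.0, 160.0]
ft_force: [0.1, 1.0, 0.9]
finger_gap: 84.9
```

Emit:
jog_arm([
  [-0.03,-0.012,0,0,0,0,0],
  [-0.06,-0.023,0,0,0,0,0],
  [-0.088,-0.0336,0,0,0,0,0],
  [-0.088,-0.0336,0,0,0,0,0],
  [-0.088,-0.0336,0,0,0,0,0],
])

```text
time: 1.65
tool_pos: [504.5, 269.5, 131.3]
tcp_rot: [180.0, -0.0, 159.8]
ft_force: [-0.0, 0.7, 0.3]
finger_gap: 85.2
```

Run:
```python
from bench import r
from h import *
q=r.sense();print(q["tool_pos"],q["tcp_rot"],q["joint_pos"],q["ft_force"])
t=r.snapshot("top"); s=r.snapshot("scene")
cv2.imwrite("pics/c2.png",np.hstack([crop(t,232,226,40,5,0),crop(s,351,320,40,5,0)]))
for c in(t,s): print(proj(c,np.array([503.7,270.5,130])),proj(c,np.array([503.7,270.5,28])))
```

```text
[504.50659268 269.47660805 131.27810445] [ 1.79999011e+02 -1.07629463e-03  1.59843386e+02] [ 2.29717197e+01  7.10482322e+00  9.63078037e+01  1.49854660e-03
  7.65874824e+01 -4.68720136e+01] [-0.03369497  0.65231024  0.2830406 ]
[224.26551319 221.19732196] [231.8130529  225.29930976]
[353.42756643 309.46579473] [350.69902714 328.75770245]
```

View pics/c2.png

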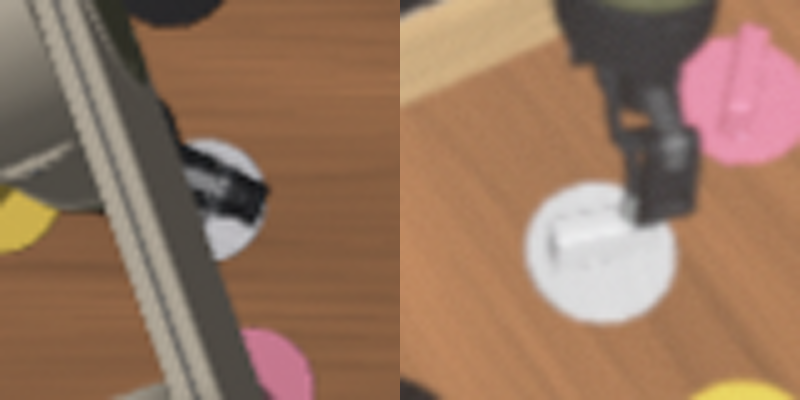

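Run:
```python
from bench import r
from h import *
s=r.snapshot("scene")
for sg in(-1,1):
  for z in(144,130):
    print(sg,z,proj(s,np.array([504.5+sg*.34*45,269.5+sg*.94*45,z])))
cv2.imwrite("pics/s2.png",crop(s,351,310,80,5,0)[:, :])
```

```text
-1 144 [348.12230922 291.36794192]
-1 130 [347.78212765 294.31014289]
1 144 [358.81498164 322.35386326]
1 130 [358.3482178  325.13590136]
```

View pics/s2.png

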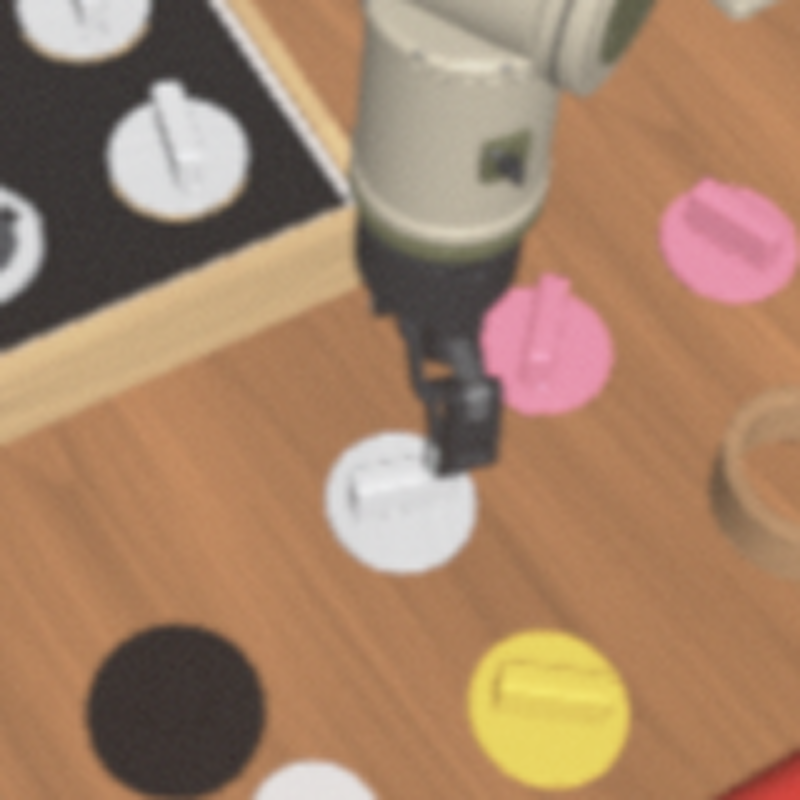

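Run:
```python
from bench import r
from h import *
s=r.snapshot("scene");t=r.snapshot("top")
ct,st=np.cos(np.deg2rad(159.8)),np.sin(np.deg2rad(159.8))
X=np.array([ct,st,0]);Y=np.array([st,-ct,0]);C=np.array([504.5,269.5,0])
out=[]
for c,u,v in((s,351,300),(t,235,220)):
    h=40;k=9;p=crop(c,u,v,h,k,0)
    def dr(P,col):
        q=((proj(c,np.array(P))-[u-h,v-h]+.5)*k).astype(np.int32); cv2.polylines(p,[q],False,col,1)
    dr([C+[0,0,131],C+[0,0,300]],(0,255,0))
    for sg in(-1,1):
        for y in (42.5,57):
          dr([C+X*a+Y*sg*y+[0,0,z] for a,z in((-11,144),(11,144),(11,180),(-11,180),(-11,144))],(0,0,255) if sg>0 else(255,255,0))
    out.append(cv2.resize(p,(400,400)) if 0 else p)
cv2.imwrite("pics/o3.png",cv2.resize(np.hstack(out),(800,400)))
cv2.imwrite("pics/o3s.png",cv2.resize(out[0],(600,600)))
```

```text
(no output)
```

View pics/o3.png

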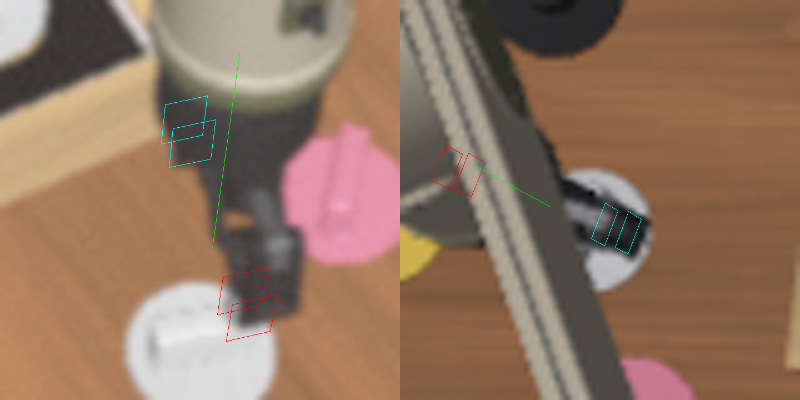

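View pics/o3s.png

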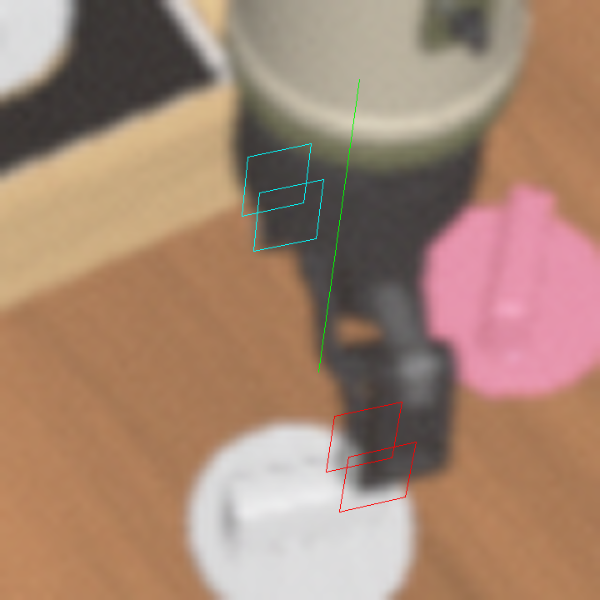

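Emit:
jog_arm([
  [0,0,0.024,0,0,0,0],
  [0,0,0.048,0,0,0,0],
  [0,0,0.071,0,0,0,0],
  [0,0,0.071,0,0,0,0],
])

```text
time: 2.23
tool_pos: [499.2, 270.0, 55.1]
tcp_rot: [-179.7, -0.3, 160.1]
ft_force: [-1.2, -0.5, -0.7]
finger_gap: 85.4
```

```bash
cat > ov.py <<'E'
from bench import r
from h import *
import sys
q=r.sense();print(q["tool_pos"].round(1),q["tcp_rot"].round(1),q["ft_force"].round(1))
s=r.snapshot("scene");t=r.snapshot("top")
yaw=np.deg2rad(q["tcp_rot"][2]);ct,st=np.cos(yaw),np.sin(yaw)
X=np.array([ct,st,0]);Y=np.array([st,-ct,0]);C=q["tool_pos"]
out=[]
for c,u,v in((s,351,320),(t,235,220)):
    h=25;k=16;p=crop(c,u,v,h,k,0)
    raw=p.copy()
    def dr(P,col):
        q=((proj(c,np.array(P))-[u-h,v-h]+.5)*k).astype(np.int32); cv2.polylines(p,[q],False,col,1)
    for sg in(-1,1):
        for y in (42.5,57):
          dr([C+X*a+Y*sg*y+[0,0,z] for a,z in((-11,13),(11,13),(11,40),(-11,40),(-11,13))],(0,0,255) if sg>0 else(255,255,0))
    out.append(np.vstack([raw,p]))
cv2.imwrite(sys.argv[1],cv2.resize(np.hstack(out),(600,600),interpolation=cv2.INTER_AREA))
E
python3 ov.py pics/o4.png
```

```text
[499.2 270.   55.1] [-179.7   -0.3  160.1] [-1.2 -0.5 -0.7]
```

View pics/o4.png

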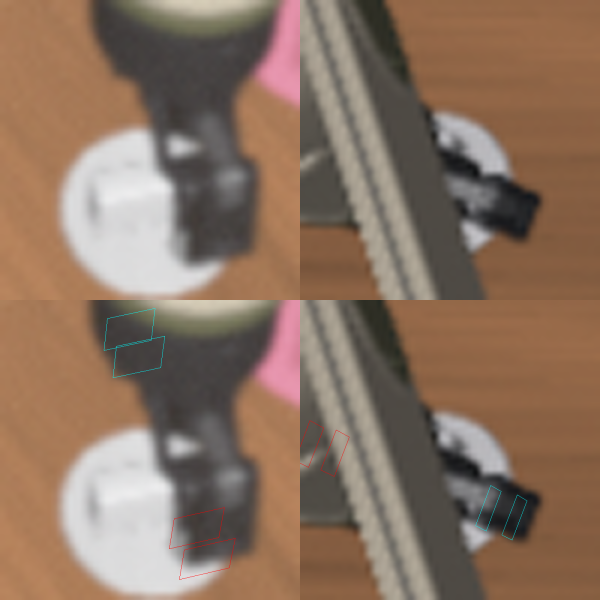

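Emit:
jog_arm([
  [0,0,0,0,0,0,0],
  [0,0,0,0,0,0,0],
  [0,0,0,0,0,0,0],
])

```text
time: 2.58
tool_pos: [504.7, 271.4, 62.3]
tcp_rot: [179.9, 0.1, 160.0]
ft_force: [1.1, -0.7, 1.5]
finger_gap: 85.8
```

```bash
sed -i 's/h=25;k=16/h=30;k=14/' ov.py; python3 ov.py pics/o5.png
```

```text
[504.7 271.4  62.3] [1.799e+02 1.000e-01 1.600e+02] [ 1.1 -0.7  1.5]
```

View pics/o5.png

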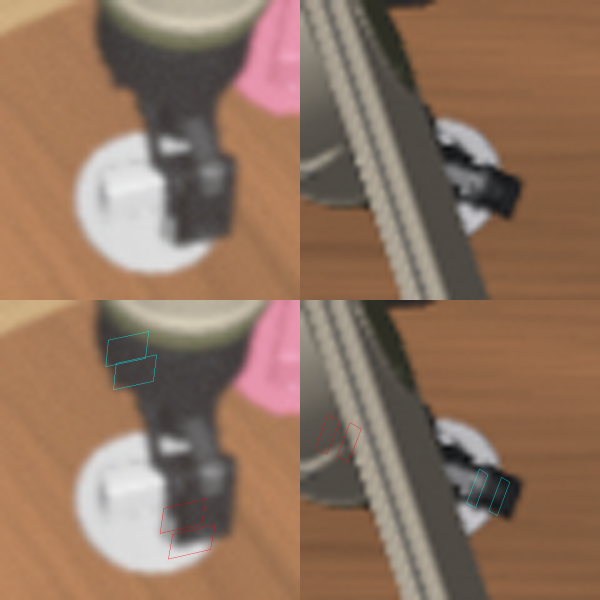

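Emit:
jog_arm([
  [-0.003,0,0.015,0,0,0,0],
  [-0.003,0,0.029,0,0,0,0],
  [-0.003,0,0.029,0,0,0,0],
  [-0.003,0,0.029,0,0,0,0],
  [-0.003,0,0.029,0,0,0,0],
])

```text
time: 3.1
tool_pos: [506.7, 269.8, 32.1]
tcp_rot: [180.0, 0.0, 160.0]
ft_force: [-0.8, 1.0, 1.1]
finger_gap: 85.5
```

Emit:
jog_arm([
  [0,0,0,0,0,0,1],
  [0,0,0,0,0,0,1],
  [0,0,0,0,0,0,1],
  [0,0,0,0,0,0,1],
  [0,0,0,0,0,0,1],
], newtons=60)

```text
time: 3.52
tool_pos: [506.4, 269.8, 31.6]
tcp_rot: [180.0, 0.0, 160.0]
ft_force: [-0.2, 0.3, 0.6]
finger_gap: 25.7
```

Emit:
jog_arm([
  [0,0,0,0,0,0,1],
  [0,0,0,0,0,0,1],
  [0,0,0,0,0,0,1],
  [0,0,0,0,0,0,1],
  [0,0,0,0,0,0,1],
])

```text
time: 3.93
tool_pos: [506.5, 269.8, 31.6]
tcp_rot: [180.0, 0.0, 160.0]
ft_force: [-0.0, 0.9, 2.6]
finger_gap: 14.8
```

Emit:
jog_arm([
  [0,0,-0.02,0,0,0,1],
  [0,0,-0.05,0,0,0,1],
  [0,0,-0.085,0,0,0,1],
  [0,0,-0.12,0,0,0,1],
  [0,0,-0.12,0,0,0,1],
])

```text
time: 4.35
tool_pos: [510.0, 271.3, 159.3]
tcp_rot: [179.6, 0.5, 160.0]
ft_force: [1.9, 0.6, -0.1]
finger_gap: 14.9
```

```bash
python3 ov.py pics/o6.png
```

```text
[510.  271.3 159.3] [179.6   0.5 160. ] [ 1.9  0.6 -0.1]
```

View pics/o6.png

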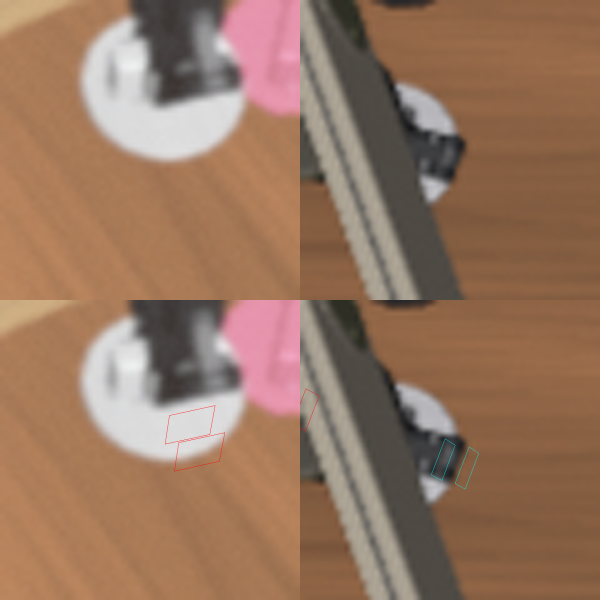

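Emit:
jog_arm([
  [-0.024,-0.024,0,0,0,0,1],
  [-0.05,-0.05,0,0,0,0,1],
  [-0.076,-0.076,0,0,0,0,1],
  [-0.1,-0.1,0,0,0,0,1],
  [-0.12,-0.12,0,0,0,0,1],
])

```text
time: 4.87
tool_pos: [577.0, 113.4, 148.3]
tcp_rot: [-179.9, -0.2, 160.0]
ft_force: [0.9, 0.6, -2.2]
finger_gap: 15.2
```

Emit:
jog_arm([
  [-0.015,-0.015,0,0,0,-0.12,1],
  [-0.03,-0.03,0,0,0,-0.24,1],
  [-0.045,-0.045,0,0,0,-0.36,1],
  [-0.06,-0.06,0,0,0,-0.49,1],
  [-0.074,-0.0735,0,0,0,-0.6126,1],
])

```text
time: 5.28
tool_pos: [621.0, 20.2, 147.9]
tcp_rot: [179.9, -0.3, -164.7]
ft_force: [0.2, -0.9, -2.2]
finger_gap: 15.0
```

Emit:
jog_arm([
  [0,0,0,0,0,0,1],
  [0,0,0,0,0,0,1],
  [0,0,0,0,0,0,1],
])

```text
time: 5.53
tool_pos: [621.1, 21.9, 149.1]
tcp_rot: [179.9, -0.2, -165.2]
ft_force: [-0.8, -0.2, -2.7]
finger_gap: 15.0
```

Run:
```python
from bench import r
from h import *
q=r.sense();print(q["tool_pos"].round(1),q["tcp_rot"].round(1),q["joint_pos"].round(1),q["ft_force"].round(1))
t=r.snapshot("top"); s=r.snapshot("scene")
cv2.imwrite("pics/c7.png",np.hstack([crop(t,309,187,40,5,0),crop(s,268,265,40,5,0)]))
```

```text
[621.1  21.9 149.1] [ 179.9   -0.2 -165.2] [  -2.7   13.8   86.8    0.    79.6 -107.5] [-0.8 -0.2 -2.7]
```

View pics/c7.png

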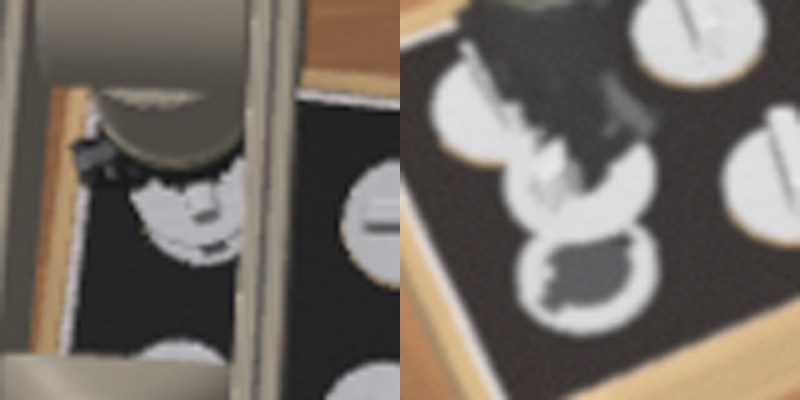

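```bash
cat > d.py <<'E'
from bench import r
from h import *
import sys
q=r.sense();T=q["tool_pos"];print(T.round(1),q["tcp_rot"].round(2))
th=np.linspace(0,2*np.pi,90)
def draw(fn,cs,cp={"scene":(268,260),"top":(309,187)},h=32,k=12):
    out=[]
    for n in("scene","top"):
        c=r.snapshot(n);u,v=cp[n];p=crop(c,u,v,h,k,0)
        for (x,y,z,rad,col) in cs[n]:
            P=np.stack([x+rad*np.cos(th),y+rad*np.sin(th),0*th+z],-1)
            qq=((proj(c,P)-[u-h,v-h]+.5)*k).astype(np.int32); cv2.polylines(p,[qq],True,col,1)
        out.append(p)
    cv2.imwrite(fn,cv2.resize(np.hstack(out),(800,400),interpolation=cv2.INTER_AREA))
E
python3 - <<'E'
from d import *
ct=np.cos(np.deg2rad(q["tcp_rot"][2]));st=np.sin(np.deg2rad(q["tcp_rot"][2]))
zt=T[2]-3.6
draw("pics/d1.png",{n:[(T[0],T[1],zt,40,(0,0,255)),(T[0]-8*ct,T[1]-8*st,zt,40,(0,200,0)),(*p,61,40,(255,0,0))] for n,p in(("scene",(623.7,24.6)),("top",(620.6,20.1)))})
E
```

```text
[621.5  22.5 150.1] [ 1.7995e+02 -1.1000e-01 -1.6509e+02]
```

View pics/d1.png

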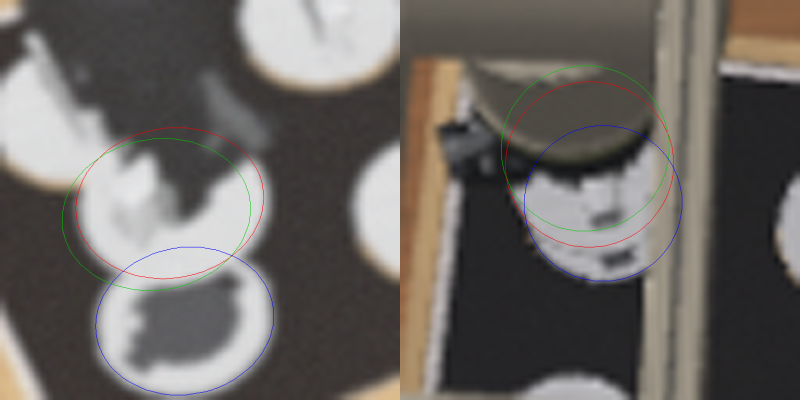

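Emit:
jog_arm([
  [-0.0024,0.0014,0.015,0,0,0,1],
  [-0.0024,0.0014,0.033,0,0,0,1],
  [-0.0024,0.0014,0.05,0,0,0,1],
  [-0.0024,0.0014,0.05,0,0,0,1],
  [-0.0024,0.0014,0.05,0,0,0,1],
])

```text
time: 6.15
tool_pos: [623.2, 24.1, 100.2]
tcp_rot: [179.9, -0.2, -165.0]
ft_force: [-0.0, 0.9, -1.7]
finger_gap: 15.0
```

Emit:
jog_arm([
  [0,0,0,0,0,0,1],
  [0,0,0,0,0,0,1],
  [0,0,0,0,0,0,1],
])

```text
time: 6.4
tool_pos: [625.5, 23.5, 103.0]
tcp_rot: [-180.0, 0.1, -165.0]
ft_force: [-0.3, -0.4, -1.5]
finger_gap: 15.2
```

Run:
```python
from d import *
zt=T[2]-3.6
draw("pics/d2.png",{n:[(T[0],T[1],zt,40,(0,0,255)),(*p,61,40,(255,0,0))] for n,p in(("scene",(623.7,24.6)),("top",(620.6,20.1)))},h=24,k=16,cp={"scene":(268,270),"top":(309,187)})
```

```text
[625.5  23.5 103. ] [-1.7996e+02  1.4000e-01 -1.6504e+02]
```

View pics/d2.png

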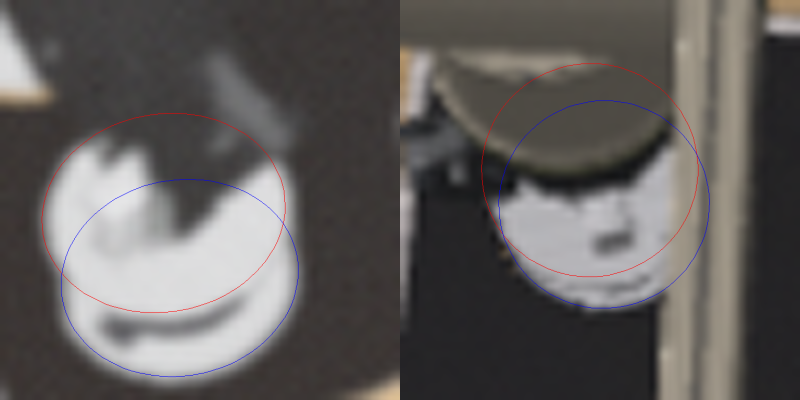

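Emit:
jog_arm([
  [0,0,0.004,0,0,0,1],
  [0,0,0.008,0,0,0,1],
  [0,0,0.012,0,0,0,1],
  [0,0,0.014,0,0,0,1],
  [0,0,0.014,0,0,0,1],
])

```text
time: 6.92
tool_pos: [623.6, 23.5, 86.0]
tcp_rot: [180.0, -0.1, -165.0]
ft_force: [-0.5, -0.8, -3.2]
finger_gap: 14.9
```

Emit:
jog_arm([
  [0,0,0.001,0,0,0,1],
  [0,0,0.002,0,0,0,1],
  [0,0,0.003,0,0,0,1],
  [0,0,0.004,0,0,0,1],
])

```text
time: 7.25
tool_pos: [624.6, 23.5, 83.4]
tcp_rot: [-180.0, 0.0, -165.0]
ft_force: [-0.0, 0.6, -2.5]
finger_gap: 15.0
```

Emit:
jog_arm([
  [0,0,0.001,0,0,0,1],
  [0,0,0.002,0,0,0,1],
  [0,0,0.004,0,0,0,1],
  [0,0,0.005,0,0,0,1],
  [0,0,0.006,0,0,0,1],
])

```text
time: 7.67
tool_pos: [624.3, 23.5, 77.0]
tcp_rot: [180.0, -0.0, -165.0]
ft_force: [0.2, 0.8, -2.5]
finger_gap: 15.2
```

Emit:
jog_arm([
  [0,0,0.001,0,0,0,1],
  [0,0,0.002,0,0,0,1],
  [0,0,0.003,0,0,0,1],
  [0,0,0.004,0,0,0,1],
  [0,0,0.005,0,0,0,1],
])

```text
time: 8.08
tool_pos: [624.5, 23.5, 72.2]
tcp_rot: [180.0, 0.0, -165.0]
ft_force: [0.0, 0.6, -2.4]
finger_gap: 14.9
```

Emit:
jog_arm([
  [0,0,0.001,0,0,0,1],
  [0,0,0.002,0,0,0,1],
  [0,0,0.003,0,0,0,1],
  [0,0,0.003,0,0,0,1],
])

```text
time: 8.42
tool_pos: [624.9, 23.5, 70.6]
tcp_rot: [-180.0, 0.1, -165.0]
ft_force: [-3.7, 0.7, 6.4]
finger_gap: 15.4
```

Emit:
jog_arm([
  [0,0,0.0007,0,0,0,1],
  [0,0,0.0014,0,0,0,1],
  [0,0,0.0014,0,0,0,1],
  [0,0,0.0014,0,0,0,1],
])

```text
time: 8.75
tool_pos: [625.2, 23.5, 70.5]
tcp_rot: [-180.0, 0.1, -165.0]
ft_force: [-7.6, 0.8, 14.4]
finger_gap: 15.1
```

Run:
```python
from d import *
print(q["ft_force"].round(1),q["wrist_torque"].round(2))
draw("pics/d3.png",{n:[(*p,61,40,(255,0,0)),(*p,67,40,(0,0,255))] for n,p in(("scene",(623.7,24.6)),("top",(620.6,20.1)))},h=24,k=16,cp={"scene":(268,270),"top":(309,187)})
```

```text
[625.2  23.5  70.5] [-1.7996e+02  1.0000e-01 -1.6503e+02]
[-7.6  0.8 14.4] [-0.06  1.26  0.  ]
```

View pics/d3.png

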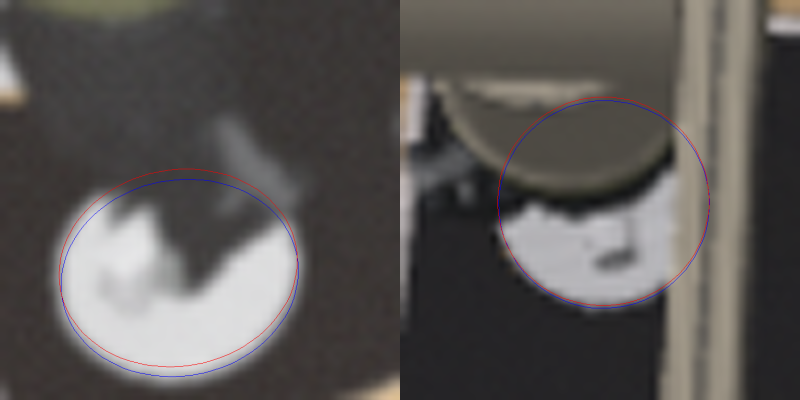

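Emit:
jog_arm([
  [0,0,0,0,0,0,1],
  [0,0,0,0,0,0.06,1],
  [0,0,0,0,0,0.12,1],
  [0,0,0,0,0,0.18,1],
  [0,0,0,0,0,0.24,1],
], newtons=80)

```text
time: 9.27
tool_pos: [626.4, 22.8, 70.6]
tcp_rot: [-179.9, 0.3, -178.9]
ft_force: [-1.2, -3.2, 9.1]
finger_gap: 14.7
```

```bash
python3 -c "
from bench import r
q=r.sense();print(q['tool_pos'].round(1),q['tcp_rot'].round(2),q['ft_force'].round(1),q['wrist_torque'].round(3))"
```

```text
[626.4  22.8  70.6] [-179.93    0.25 -178.94] [-1.2 -3.2  9.1] [-0.521  0.369  0.241]
```

Emit:
jog_arm([
  [0,0,0.0005,0,0,0.06,1],
  [0,0,0.0005,0,0,0.12,1],
  [0,0,0.0005,0,0,0.18,1],
  [0,0,0.0005,0,0,0.24,1],
  [0,0,0.0005,0,0,0.29,1],
])

```text
time: 9.68
tool_pos: [626.8, 22.2, 70.6]
tcp_rot: [-180.0, 0.3, 164.4]
ft_force: [-0.5, -6.2, 11.7]
finger_gap: 14.4
```

```bash
python3 -c "
from bench import r
q=r.sense();print(q['tool_pos'].round(1),q['tcp_rot'].round(2),q['ft_force'].round(1),q['wrist_torque'].round(3))"
```

```text
[626.8  22.2  70.6] [-179.96    0.31  164.43] [-0.5 -6.2 11.7] [-0.983  0.478  0.369]
```

Emit:
jog_arm([
  [0,0,0,0,0,0.06,1],
  [0,0,0,0,0,0.12,1],
  [0,0,0,0,0,0.18,1],
  [0,0,0,0,0,0.22,1],
  [0,0,0,0,0,0.255,1],
])

```text
time: 10.1
tool_pos: [626.7, 21.4, 70.6]
tcp_rot: [-180.0, 0.3, 149.9]
ft_force: [-2.1, -8.7, 12.0]
finger_gap: 15.0
```

Emit:
jog_arm([
  [0,0,0,0,0,0,1],
  [0,0,0,0,0,0,1],
  [0,0,0,0,0,0,1],
  [0,0,0,0,0,0,1],
])

```text
time: 10.43
tool_pos: [626.8, 21.5, 70.6]
tcp_rot: [180.0, 0.3, 150.0]
ft_force: [-1.5, -7.6, 12.5]
finger_gap: 14.8
```

Run:
```python
from d import *
print(q["tool_pos"].round(1),q["ft_force"].round(1),q["wrist_torque"].round(3))
draw("pics/d4.png",{n:[(*p,67,40,(0,0,255))] for n,p in(("scene",(623.7,24.6)),("top",(620.6,20.1)))},h=24,k=16,cp={"scene":(268,270),"top":(309,187)})
```

```text
[626.8  21.5  70.6] [180.     0.33 149.96]
[626.8  21.5  70.6] [-1.5 -7.6 12.5] [-1.213  0.589  0.084]
```

View pics/d4.png

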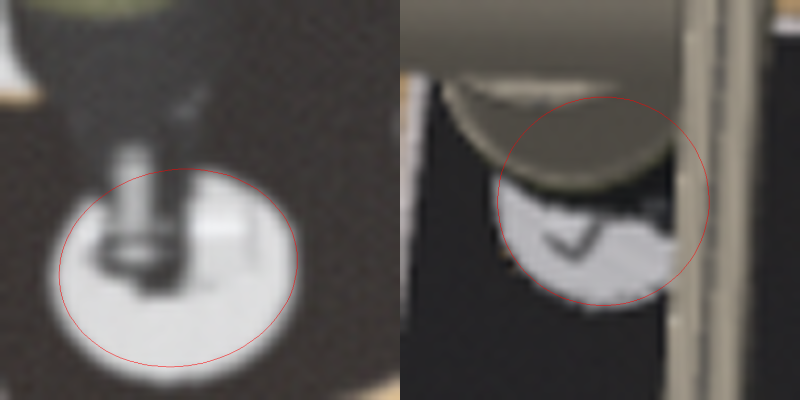

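Run:
```python
from bench import r
from h import *
out=[]
for n,g,u,v in(("scene",(623.7,24.6),268,270),("top",(620.6,20.1),309,187)):
    s=r.snapshot(n)
    for ang in(None,-25,-30,-35):
        k=14;h=20;p=crop(s,u,v,h,k,0)
        if ang is not None:
            a=np.deg2rad(ang);P=np.array([[x,y,100] for x,y in((-28,-8),(28,-8),(28,8),(-28,8))]+[[28,8,67],[28,-8,67],[28,-8,100]],float)
            P[:,:2]=P[:,:2]@np.array([[np.cos(a),np.sin(a)],[-np.sin(a),np.cos(a)]])+g
            cv2.polylines(p,[((proj(s,P)-[u-h,v-h]+.5)*k).astype(np.int32)],False,(0,0,255),1)
        out.append(cv2.resize(p,(200,200),interpolation=cv2.INTER_AREA))
cv2.imwrite("pics/b.png",np.vstack([np.hstack(out[:4]),np.hstack(out[4:])]))
```

```text
(no output)
```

View pics/b.png

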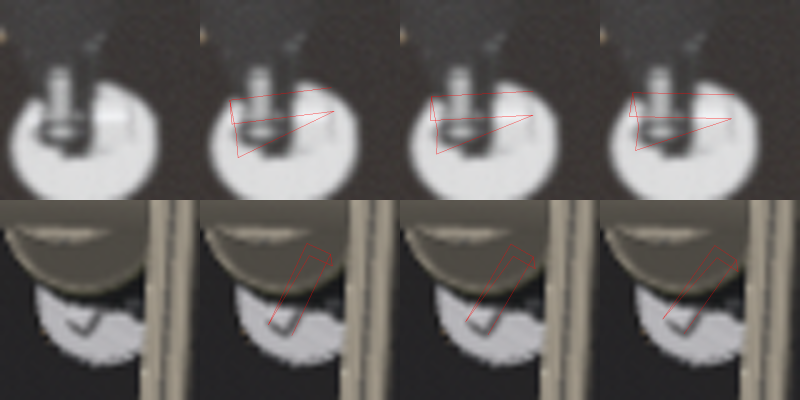

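Emit:
jog_arm([
  [0,0,0.0002,0,0,0,1],
  [0,0,0.0002,0,0,0,1],
  [0,0,0.0002,0,0,0,1],
  [0,0,0.0002,0,0,0,1],
  [0,0,0.0002,0,0,0,1],
])

```text
time: 11.05
tool_pos: [626.8, 21.5, 70.6]
tcp_rot: [180.0, 0.3, 150.0]
ft_force: [-2.9, -7.4, 13.8]
finger_gap: 14.4
```

Run:
```python
from bench import r
import cv2
q=r.sense();print(q["tool_pos"].round(1),q["tcp_rot"].round(2),q["ft_force"].round(1))
cv2.imwrite("pics/fin.png",r.snapshot("scene")["pixels"][:,:,::-1])
print(r.hand_in())
```

```text
[626.8  21.5  70.6] [179.99   0.33 149.96] [-2.9 -7.4 13.8]
the job is handed in; nothing more can be done
None
```

View pics/fin.png

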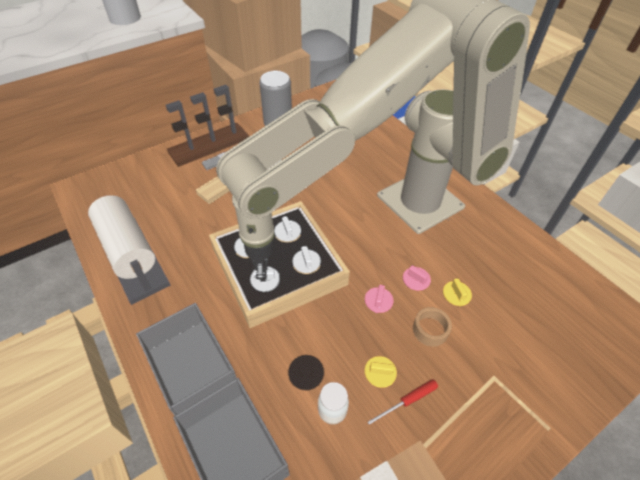

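The cap is seated flat in the open port and turned clockwise about 45° from its notches. I handed the job in at about 11 s with the gripper still holding the cap by its bar. I got no verdict back.

- **Seating:** the wrist force rose with the tool at 70.6 mm, the height worked out for the disc landing on the rim. I then kept pushing, and the downward force just before hand-in was about 14 N on the sensor (about 16 N allowing for its offset with the cap held).
- **Turn:** the gripper's yaw went from -165.0° to 150.0°, which is 45° clockwise, with no rise in torque that would mean the click. The bar seen in both cameras sits near -30°, with a reading of about -33° in the top view, against the port's +15°. That fits the cap having turned with the gripper.
- **Bench:** in the last scene picture the other things are where they were at the start.

**Checks that disagreed:**
- The two cameras differed by up to about 5 mm on positions, so I lined the cap up with the port within each camera's own picture.
- A sideways force of about 8 N remained at the end. I put it down to friction and radial play, because the wrist moment matches a purely sideways push at the tip, not a tilted cap.
- I did not read the latch ring directly, so the 45° rests on the gripper yaw and the pictures.

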